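Close a two-part press mould on the spring scale and hold it pressed

ROBOT

A 6-joint arm with a two-finger parallel gripper is mounted at the origin on the work surface; the furniture and walls round the work are solid. World frame = base frame: x ahead of the robot, y to its left, z up, the work surface at z = 0. Lengths are in mm, angles in rad, forces in N, time in s.
With the tool pointing down it reaches from about 300 to 775 mm from the base axis. Payload 14.6 kg.
Tool frame: the origin (TCP) lies at the very end of the fingers, on their centre line; the grasp point (between the pads) lies 19 mm behind it; z points along the fingers, y is the line along which they close (so a half turn about z gives the same grasp; the last joint's range is limited). The gripper opens to 94 mm and grips with 3 to 60 N. Pads are 16 mm wide; open, the fingers measure 119 mm over their backs; the gripper's body (75 mm by 177 mm) begins 78 mm behind the grasp point.
Start: joints at [-1.385, 0.3, 1.521, -0, 1.321, -0.067], TCP at [137.557, -532.51, 205.446] pointing down, gripper open.
Joint ranges: [-3.03, 3.03], [-0.79, 2.21], [0.23, 2.52], [-1.04, 4.18], [0, 3.07], [-2.55, 2.55]. Speed limits (rad/s): [2.22, 2.22, 2.57, 3.14, 3.14, 3.14].

INTERFACE

Orientations are given as [roll, pitch, yaw] about the fixed x, y, z axes, in that order (R = Rz(yaw) Ry(pitch) Rx(roll)).
In Python, from cell import manip, camera, get_calibration gives the robot as it stands. The module is installed in compiled form; this text tells all that it offers.
- The arm moves only by the tool jog_arm, never from a script. Its argument "plan" is one flat list of numbers, 6 for each row, row after row: the shift along the world's x, y, z in m, then the turn, a rotation vector about the world's x, y, z in degrees. A call has 1 to 20 rows; each row is the pose to reach, as a shift and turn from the pose commanded when the call began; what a row does not reach only later rows make up. A row lasts 1/10 s, in which the tool goes at most 50 mm and 8.59 degrees, less where a joint would pass 70% of its speed; a pose out of reach is approached as far as the arm can. A call with a gripper value outside its range is refused whole. "claw" is the finger opening in m, from 0 to 0.094, set as the call begins (left out, the last holds). The fingers move at their own pace and stop on an object; "force" is the grip in N (left out, the last holds). Time passes only in rows, so rows that repeat a pose let the fingers close. It gives the time, the measured TCP pose, the force, the opening and the grip force at its end, in the units of the state.
- manip.read_state(): the state, without advancing time (a new reading comes with each control period).
- camera(name): name is "side" or "top" or "wrist"; returns (picture, depth): 480x640x3 uint8, red, green, blue; 480x640 float32, mm along the optical axis (not along the pixel's ray), 0 where there is no reading.
- get_calibration(name): a dict with "fx", "fy", "cx", "cy" (pixels), "origin" and "attitude" of the camera in the world. Camera axes: x right, y down, z forward; pixel columns grow to the right and rows downward; lengths in mm; the calibration is good to about 2 mm. A picture is of the moment at which its call begins: read the wrist's pose just before it. get_calibration takes no time and is no camera call; for the wrist camera it gives the pose at the moment of the call.
- manip.sign_off(): hands the job in; it is judged then, once.
The state is a dict: "clock": time; "joints": joint angles; "qd": joint speeds; "effort": joint torques, N m; "eef_pos": TCP position; "eef_rot": TCP orientation; "wrist_force": force on the tool from outside, world axes, zero at the start; "moment": the same for the moment, N m; "finger_gap": finger opening in mm; "finger_force": force on a finger pad.
Only numpy, scipy, OpenCV 4.12 (cv2) and the standard library are available. Lean on these libraries where they do the work, as an engineer would, in place of code of your own. Each camera call takes 0.05 s, during which the arm holds its last target. There are 200 camera calls.

TASK

Close the clay-lined plaster press mould on the spring scale, which shows how hard it is pressed: set the lower half (brass dowels up) flat in the middle of the pan and let go, then fit the upper half over the dowels, blue mark above blue mark, until the seam is shut. Finish still gripping the upper half and pressing it down so that the pointer rests in the green band while the seam knits; press on the mould only, not on the pan, and never drive the pointer to the red line. Leave the slip tub, spray flask, loop tool and clay lump where they are.

Things in the scene. Friction and masses are not known exactly. Their poses are not given: they have to be found in the camera images.
- lower_half: lower mould half: off-white plaster block 108x56x32 mm (x,y,z), 0.2-0.32 kg; origin centre of underside, z up. Top (seam) face: house-shaped clay-lined hollow, 2 brass dowels 10 mm tall (9 mm thick for 5 mm, then tapering to 5) at (+42,+16) and (-42,-8) mm; blue line at the +x end. Starts on the board's battens, underside at z 17 mm, yaw 0.2 to 0.8 rad
- upper_half: upper mould half: plain off-white plaster block 108x56x32 mm, 0.19-0.29 kg; origin centre of underside (seam face), z up. Sockets 11 mm wide, 13 deep below at (+42,+16), (-42,-8) mm: shut, it sits 32 mm above the lower half, axes parallel. Blue line on top at the +x end. Starts seam down on the battens, underside at z 17 mm, yaw 0.2 to 0.8 rad
- scale: cream spring scale, fixed: housing 172x128x50 mm, origin on the table below the pan's middle, z up; the sloping round dial faces its -x (towards the robot), x from -108 to -56 mm
- pan_centre (a point): centre of the top face of the scale's round aluminium pan, 128 mm across, flat, with two engraved rings; 80 mm above the table when empty; moves down with the load
- pan (a joint): how far the pan has sunk, m: 0 empty, 1 mm per newton of load (damped spring), stop at 0.022. Pointer at the top at 0, clockwise 0.25 rad per mm; green band 0.011 to 0.016, red line 0.020. The weight of the halves counts (about 2.6 and 2.4 mm)
- ware_board: plywood ware board 130x262x9 mm (x,y,z), fixed, origin centre of underside; carries both halves, side by side 120 mm apart along its y, either one on the left, on two battens 8 mm high, 18 mm wide along its y at x = -40 and +40 mm
- slip_tub: plastic beaker of clay slip with a brush in it, 80x100x124 mm, origin under it; leave alone
- spray_flask: pale blue water sprayer 62x75x158 mm, origin under it; stands beyond the scale; leave alone
- loop_tool: wooden loop tool 13x163x11 mm lying on the table beyond the board, origin under its middle; leave alone
- clay_lump: rough brown clay lump 47x51x40 mm on the table, origin under it; leave alone
Mind the look-alikes: they are no part of the job. Leave any orange look-alike of the upper_half alone.

How it is judged (in metres and radians):
On the way, in this order (a step that is already met when the one before it is completed fails the run):
1. the lower half stands flat in the middle of the scale pan (within 12 mm), released and at rest (horizontal distance between lower_half and pan_centre below 0.012 m and z of lower_half in the frame of pan_centre between -0.003 and 0.003 m and angle between lower_half's own z axis and vertical below 0.05 rad and linear speed of lower_half below 0.02 m/s and contact force between lower_half and scale above 1 N and contact force between the fingers and lower_half below 0.2 N), for 0.2 s.
2. the upper half sits on the dowels with the seam shut (z of upper_half in the frame of lower_half between 0.03 and 0.034 m and horizontal distance between upper_half and lower_half below 0.003 m and angle between the x axis of upper_half and the x axis of lower_half, either way round below 0.05 rad), for 0.1 s.
At the end, for the whole second after the job is handed in: still gripped and pressed down: upper half on the dowels, seam shut (32 mm +-2 above the lower, 3 mm sideways, 0.05 rad), lower half flat within 15 mm of the pan centre, pan steady at 11 to 16 mm (green), over 5 N through the seam, scale not touched by the robot (all of step 2 and horizontal distance between lower_half and pan_centre below 0.015 m and z of lower_half in the frame of pan_centre between -0.003 and 0.003 m and angle between lower_half's own z axis and vertical below 0.05 rad and value of joint pan between 0.011 and 0.016 m and contact force between upper_half and lower_half above 5 N and contact force between the fingers and upper_half above 3 N and contact force between each of the arm, the fingers and scale below 0.5 N and linear speed of upper_half below 0.02 m/s); the arm keeps its last pose, push and grip.
It fails at once if the pointer reaches the red line (pan pressed down 20 mm) (value of joint pan above 0.02 m).
It fails at once if the slip tub is moved by more than 15 mm (distance of slip_tub from where it was at the start of the episode above 0.015 m).
It fails at once if the spray flask is moved by more than 15 mm (distance of spray_flask from where it was at the start of the episode above 0.015 m).
It fails at once if the loop tool is moved by more than 15 mm (distance of loop_tool from where it was at the start of the episode above 0.015 m).
It fails at once if the clay lump is moved by more than 15 mm (distance of clay_lump from where it was at the start of the episode above 0.015 m).
It also fails if it takes over 61 s, if anything falls off the work surface, if the arm or the gripper's body presses on something with over 40 N, if the wrist force passes 120 N, or if a joint passes its speed limit or range.

## Working session

There is one attempt and no reset: what is moved stays moved. The work goes in short steps, Python scripts to look and compute and a tool call to move; the robot and the scene stay as the last step left them, time stands still between calls to the robot, and variables do not carry over. Pictures are saved under pics/ and viewed, at most 10 in all, crops included, and the job is handed in when it is done.

Besides the shell and the picture viewer there is one more tool, called after "Emit:" by a JSON object that holds its "api" and its "payload", one argument or row to a line. jog_arm: Moves the arm, as the interface text tells. Its arguments: {"type":"object","properties":{"plan":{"type":"array"},"claw":{"type":"number"},"force":{"type":"number"}},"required":["plan"]}

```bash
mkdir -p pics; cat > h.py <<'E'
import numpy as np, cv2
from scipy.spatial.transform import Rotation as Ro
from cell import manip, camera, get_calibration
def look(n):
    c=get_calibration(n); p,d=camera(n); return p,d,c
def Rm(c):
    a=np.array(c["attitude"],float)
    return a if a.shape==(3,3) else Ro.from_euler('xyz',a).as_matrix()
def pts(d,c):
    v,u=np.mgrid[0:480,0:640]
    P=np.stack([(u-c["cx"])/c["fx"]*d,(v-c["cy"])/c["fy"]*d,d],-1)
    W=P@Rm(c).T+np.array(c["origin"]); W[d<=0]=np.nan; return W
def ray(u,v,z,c):
    r=Rm(c)@np.array([(u-c["cx"])/c["fx"],(v-c["cy"])/c["fy"],1]); o=np.array(c["origin"],float)
    return o+r*(z-o[2])/r[2]
E
python3 - <<'E'
from h import *
print(manip.read_state())
for n in("top","side"):
    p,d,c=look(n); print(n,c); cv2.imwrite(f"pics/{n}0.png",p[:,:,::-1]); np.savez(f"{n}0.npz",p=p,d=d)
E
```

```text
{'clock': 0.0, 'joints': array([-1.38460867e+00,  3.00463139e-01,  1.52160914e+00,  1.17790421e-05,
        1.32072099e+00, -6.66259587e-02]), 'qd': array([ 1.27815064e-03, -7.11709598e-04,  7.23699915e-05, -1.06986179e-03,
        3.09221072e-04, -1.25540464e-03]), 'effort': array([ 2.50374520e-03, -5.31799436e+01, -3.52736700e+01,  7.08993548e-02,
        2.43677414e-02, -7.89369074e-05]), 'eef_pos': array([ 137.50535031, -532.24432697,  204.87883932]), 'eef_rot': array([-3.14039547e+00, -9.13162438e-05,  2.52810643e-01]), 'wrist_force': array([ 0.7637508 ,  0.15502696, -0.0689622 ]), 'moment': array([0.01735367, 0.02850947, 0.02783778]), 'finger_force': 0.0, 'finger_gap': 93.87074210792906}
top {'fx': 459.09801493421264, 'fy': 459.09801493421264, 'cx': 319.71069271439376, 'cy': 241.9498961325862, 'origin': array([ 401.90307226,  137.96470532, 1084.5922667 ]), 'attitude': array([-2.98710554e+00, -4.43744429e-06, -1.54045588e+00])}
side {'fx': 558.5093577709304, 'fy': 558.5093577709304, 'cx': 326.6891676659445, 'cy': 247.37595145038205, 'origin': array([ 137.36121536, 1178.33435748,  625.4744275 ]), 'attitude': array([-2.03111872, -0.02242245, -2.74747192])}
```

View pics/top0.png

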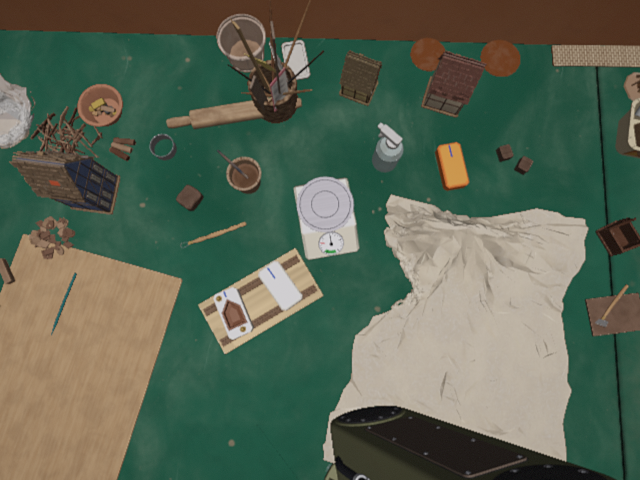

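View pics/side0.png

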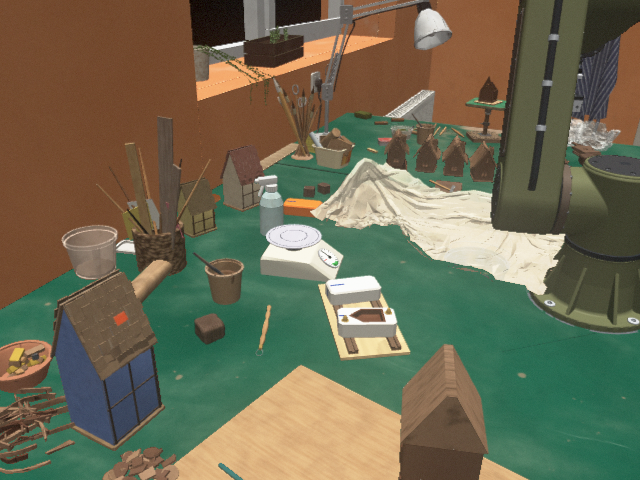

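The top view shows a dowelled white half at (234,314), a plain white half at (280,284) and an orange look-alike at (452,165). The white blocks on the board fit the description: (234,314) is the lower half because it has a hollow and dowels, and (280,284) is the upper half. The pan is at (326,203), the tub at (243,175) and the flask at (388,150). I'll measure these and confirm them in a crop.

```bash
python3 - <<'E'
from h import *
f=np.load("top0.npz");p,d=f["p"],f["d"];c=get_calibration("top")
W=pts(d,c); hsv=cv2.cvtColor(p,cv2.COLOR_RGB2HSV)
def rect(uv,z):
    q=np.array([ray(u,v,z,c)[:2] for u,v in uv],np.float32); return cv2.minAreaRect(q),q
for n,(u0,u1,v0,v1) in dict(lower=(212,256,286,342),upper=(256,305,252,314)).items():
    m=np.zeros((480,640),np.uint8)
    m[v0:v1,u0:u1]=((W[v0:v1,u0:u1,2]>38)&(W[v0:v1,u0:u1,2]<62))
    m=cv2.morphologyEx(m,cv2.MORPH_OPEN,np.ones((3,3)))
    cs,_=cv2.findContours(m,0,1); k=max(cs,key=cv2.contourArea)
    print(n,rect(k[:,0],49)[0],"z",np.nanmedian(W[...,2][m>0]))
    b=(hsv[...,0]>100)&(hsv[...,0]<130)&(hsv[...,1]>90); bb=np.zeros_like(b);bb[v0:v1,u0:u1]=b[v0:v1,u0:u1]
    vv,uu=np.nonzero(bb); print(" blue",len(uu),uu.mean(),vv.mean(),ray(uu.mean(),vv.mean(),49,c)[:2])
m=(np.abs(W[...,2]-80)<8)&(np.hypot(*(np.mgrid[0:480,0:640]-np.array([203,326])[:,None,None]))<45)
m=cv2.morphologyEx(m.astype(np.uint8),cv2.MORPH_OPEN,np.ones((3,3)))
cs,_=cv2.findContours(m,0,1);k=max(cs,key=cv2.contourArea)
q=np.array([ray(u,v,80,c)[:2] for u,v in k[:,0]],np.float32); print("pan",cv2.fitEllipse(q),np.nanmedian(W[...,2][m>0]))
for n,(u,v) in dict(tub=(243,175),flask=(388,150),lump=(188,197),tool=(213,235)).items(): print(n,W[v,u])
print(get_calibration("wrist")["origin"],Rm(get_calibration("wrist")),manip.read_state()["eef_pos"])
cv2.imwrite("pics/crop.png",cv2.resize(p[170:360,190:380,::-1],(600,600),interpolation=cv2.INTER_CUBIC))
E
```

```text
lower ((399.0184631347656, 332.5247802734375), (107.98580932617188, 57.58345413208008), 25.206478118896484) z 48.510001116302874
 blue 4 224.5 293.5 [439.61787725 352.82388836]
upper ((463.2603759765625, 230.3874053955078), (107.828125, 55.76325988769531), 37.482337951660156) z 48.68191932209743
 blue 10 270.8 272.5 [489.91981777 251.19516545]
pan ((645.8674926757812, 134.5708770751953), (125.19024658203125, 125.50609588623047), 91.2867660522461) 79.99700596942478
tub [713.25310103 325.1914708   57.6219692 ]
flask [763.21503842  -2.05762397 113.37106724]
lump [662.76601622 455.52987776  34.84708183]
tool [578.44566649 397.20185541   8.36274065]
[ 202.06776587 -515.66112288  384.34287105] [[ 2.50532933e-01 -9.42216075e-01 -2.22400805e-01]
 [-9.68107772e-01 -2.44014710e-01 -5.67817054e-02]
 [-7.68432557e-04  2.29533635e-01 -9.73300426e-01]] [ 137.50334843 -532.2982298   204.96134569]
```

View pics/crop.png

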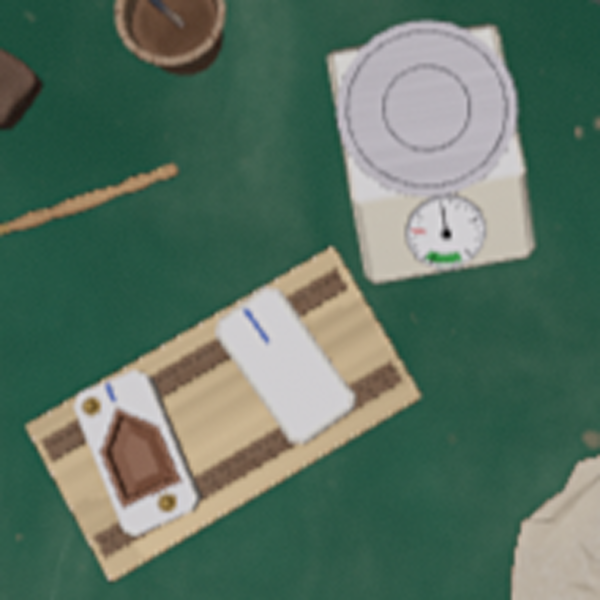

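The crop confirms it. The lower half has brass dowels, a hollow and a blue mark at (110,392); the plain upper half has its blue mark at (257,325). Neither is orange. I'll move above the lower half.

Emit:
{"api": "jog_arm", "payload": {
  "plan": [0.312,0.382,0.045,0,0,0,0.312,0.382,0.045,0,0,0,0.312,0.382,0.045,0,0,0,0.312,0.382,0.045,0,0,0,0.312,0.382,0.045,0,0,0,0.312,0.382,0.045,0,0,0,0.312,0.382,0.045,0,0,0,0.312,0.382,0.045,0,0,0,0.312,0.382,0.045,0,0,0,0.312,0.382,0.045,0,0,0,0.262,0.865,-0.025,0,0,10.7,0.262,0.865,-0.025,0,0,10.7,0.262,0.865,-0.025,0,0,10.7,0.262,0.865,-0.025,0,0,10.7,0.262,0.865,-0.025,0,0,10.7,0.262,0.865,-0.025,0,0,10.7,0.262,0.865,-0.025,0,0,10.7,0.262,0.865,-0.025,0,0,10.7,0.262,0.865,-0.025,0,0,10.7,0.262,0.865,-0.025,0,0,10.7],
  "claw": 0.08
}}

```text
clock: 2.1
eef_pos: [398.6, 334.9, 179.8]
eef_rot: [3.142, 0.001, 0.441]
wrist_force: [1.2, -0.9, -0.0]
finger_gap: 79.8
finger_force: 0.0
```

Emit:
{"api": "jog_arm", "payload": {
  "plan": [0,0,0,0,0,0,0,0,0,0,0,0,0,0,0,0,0,0]
}}

```text
clock: 2.4
eef_pos: [399.7, 331.6, 180.5]
eef_rot: [3.141, 0.0, 0.439]
wrist_force: [-0.3, -1.3, -0.7]
finger_gap: 79.9
finger_force: 0.0
```

```bash
cat >> h.py <<'E'
def blocks(W,z0,z1,z,c,amin=1500):
    m=((W[...,2]>z0)&(W[...,2]<z1)).astype(np.uint8)
    m=cv2.morphologyEx(m,cv2.MORPH_OPEN,np.ones((5,5)))
    for k in cv2.findContours(m,0,1)[0]:
        if cv2.contourArea(k)<amin: continue
        q=np.array([ray(u,v,z,c)[:2] for u,v in k[:,0]],np.float32)
        print(np.round(k[:,0].mean(0)),[np.round(t,1) for t in cv2.minAreaRect(q)],"edge",(k[:,0].min(0),k[:,0].max(0)))
def brass(p,W,z0,z1):
    h=cv2.cvtColor(p,cv2.COLOR_RGB2HSV)
    m=((W[...,2]>z0)&(W[...,2]<z1)).astype(np.uint8)
    n,l,s,ce=cv2.connectedComponentsWithStats(m)
    for i in range(1,n):
        if s[i,4]>25: print("dowel?",s[i,4],ce[i],np.nanmean(W[l==i],0))
E
python3 - <<'E'
from h import *
p,d,c=look("wrist"); W=pts(d,c); s=manip.read_state(); print(s["eef_pos"],s["eef_rot"])
blocks(W,42,52,49,c); brass(p,W,54.5,64)
cv2.imwrite("pics/w1.png",p[:,:,::-1])
E
```

```text
[399.91242539 331.51738744 180.69815253] [ 3.14152576e+00 -2.41674546e-04  4.38291182e-01]
[314. 244.] [array([397.4, 331.8]), array([107.2,  55.8]), np.float64(25.2)] edge (array([281, 184], dtype=int32), array([346, 305], dtype=int32))
[452. 225.] [array([461.7, 231.1]), array([106.6,  55.8]), np.float64(37.5)] edge (array([413, 163], dtype=int32), array([489, 290], dtype=int32))
[614.  87.] [array([608.8, 178.3]), array([124.1,  53.8]), np.float64(36.6)] edge (array([571,   0], dtype=int32), array([639, 163], dtype=int32))
dowel? 80 [294.1    199.5875] [428.11641383 363.91284339  57.86336696]
dowel? 70 [323.04285714 295.47142857] [363.32994472 306.90381395  57.53744303]
```

View pics/w1.png

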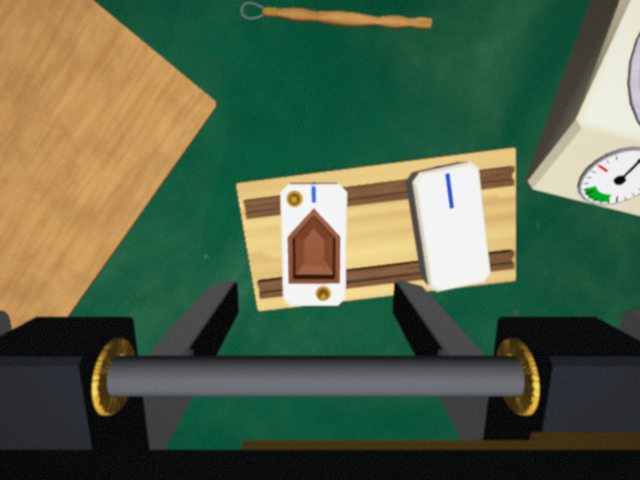

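The wrist view shows the lower half centred at (314,244), dowels at (294,200) and (323,295), and the upper half at (452,225). The measurements agree to about 2 mm, so I'll go down and grip.

Emit:
{"api": "jog_arm", "payload": {
  "plan": [-0.002,0,-0.05,0,0,0,-0.002,0,-0.1,0,0,0,-0.002,0,-0.13,0,0,0,-0.002,0,-0.15,0,0,0,-0.002,0,-0.157,0,0,0,-0.002,0,-0.157,0,0,0,-0.002,0,-0.157,0,0,0]
}}

```text
clock: 3.15
eef_pos: [398.3, 332.6, 24.8]
eef_rot: [-3.141, -0.002, 0.439]
wrist_force: [-0.6, -0.7, 0.2]
finger_gap: 79.7
finger_force: 0.0
```

Emit:
{"api": "jog_arm", "payload": {
  "plan": [0,0,0,0,0,0,0,0,0,0,0,0,0,0,0,0,0,0,0,0,0,0,0,0,0,0,0,0,0,0,0,0,0,0,0,0,0,0,0,0,0,0,0,0,0,0,0,0],
  "claw": 0.045,
  "force": 25
}}

```text
clock: 3.95
eef_pos: [397.7, 332.6, 23.9]
eef_rot: [-3.142, -0.0, 0.44]
wrist_force: [-0.8, -1.9, 5.7]
finger_gap: 56.0
finger_force: 25.0
```

Emit:
{"api": "jog_arm", "payload": {
  "plan": [0,0,0.04,0,0,0,0,0,0.08,0,0,0,0,0,0.11,0,0,0,0.04,-0.03,0.11,0,0,0,0.08,-0.06,0.11,0,0,0,0.12,-0.09,0.11,0,0,0,0.16,-0.12,0.11,0,0,0,0.2,-0.15,0.11,0,0,0,0.23,-0.18,0.11,0,0,0,0.248,-0.198,0.11,0,0,0,0.248,-0.198,0.1,0,0,0,0.248,-0.198,0.1,0,0,0,0.248,-0.198,0.1,0,0,0]
}}

```text
clock: 5.25
eef_pos: [644.7, 135.2, 122.9]
eef_rot: [-3.141, 0.001, 0.44]
wrist_force: [-0.1, -0.8, -3.4]
finger_gap: 55.7
finger_force: 25.0
```

```bash
python3 - <<'E'
from h import *
p,d,c=look("wrist"); W=pts(d,c); s=manip.read_state(); print(s["eef_pos"],s["eef_rot"],s["wrist_force"])
m=(np.abs(W[...,2]-80)<5).astype(np.uint8); m=cv2.morphologyEx(m,cv2.MORPH_OPEN,np.ones((3,3)))
k=max(cv2.findContours(m,0,1)[0],key=cv2.contourArea)
q=np.array([ray(u,v,80,c)[:2] for u,v in k[:,0]],np.float32)
q=q[np.hypot(*(q-[646,134.6]).T)>55]
A=np.c_[2*q,np.ones(len(q))]; x=np.linalg.lstsq(A,(q**2).sum(1),rcond=None)[0]; print("pan",x[:2],np.sqrt(x[2]+x[0]**2+x[1]**2),len(q))
brass(p,W,s["eef_pos"][2]+30,s["eef_pos"][2]+42)
cv2.imwrite("pics/w2.png",p[:,:,::-1])
E
```

```text
[644.92842017 135.44578375 123.47337459] [-3.14131438e+00  4.23023737e-04  4.40701619e-01] [ 0.15306002 -0.06590626 -2.56391537]
pan [645.26077467 132.69390044] 62.25701639774785 404
dowel? 323 [276.25077399 230.30650155] [675.42988261 167.03834166 156.60795445]
dowel? 536 [239.84141791 315.5130597 ] [636.75530782 166.09922423 159.61505883]
dowel? 535 [391.41682243 315.61682243] [663.61012226 109.2293615  159.75685887]
dowel? 269 [333.11895911 410.42007435] [610.64778895 110.20395044 156.48593179]
```

View pics/w2.png

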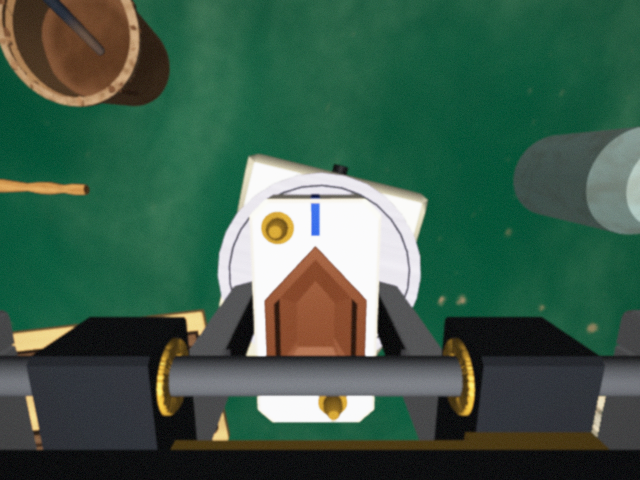

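The wrist view shows the pan centred under the held half, dowels at (276,230) and (333,410). It is about 1.5 mm off centre. I'll lower it and release.

Emit:
{"api": "jog_arm", "payload": {
  "plan": [0.001,-0.0015,-0.015,0,0,0,0.001,-0.0015,-0.028,0,0,0,0.001,-0.0015,-0.033,0,0,0,0.001,-0.0015,-0.036,0,0,0,0.001,-0.0015,-0.038,0,0,0,0.001,-0.0015,-0.038,0,0,0,0.001,-0.0015,-0.038,0,0,0,0.001,-0.0015,-0.038,0,0,0]
}}

```text
clock: 6.1
eef_pos: [646.8, 133.0, 85.9]
eef_rot: [3.141, -0.001, 0.44]
wrist_force: [0.7, 0.9, -3.0]
finger_gap: 55.8
finger_force: 25.0
```

Emit:
{"api": "jog_arm", "payload": {
  "plan": [0,0,-0.001,0,0,0,0,0,-0.002,0,0,0,0,0,-0.002,0,0,0,0,0,-0.002,0,0,0]
}}

```text
clock: 6.5
eef_pos: [646.7, 133.0, 83.7]
eef_rot: [3.141, -0.001, 0.44]
wrist_force: [-0.5, 1.0, 0.6]
finger_gap: 56.0
finger_force: 25.0
```

```bash
python3 - <<'E'
from h import *
p,d,c=look("side"); s=manip.read_state(); print(s["eef_pos"],s["wrist_force"],s["clock"])
cv2.imwrite("pics/s2.png",cv2.resize(p[190:310,230:390,::-1],(800,600),interpolation=cv2.INTER_CUBIC))
E
```

```text
[646.75558738 133.03807703  83.66485243] [0.1539908  0.87961624 0.40804153] 6.55
```

View pics/s2.png

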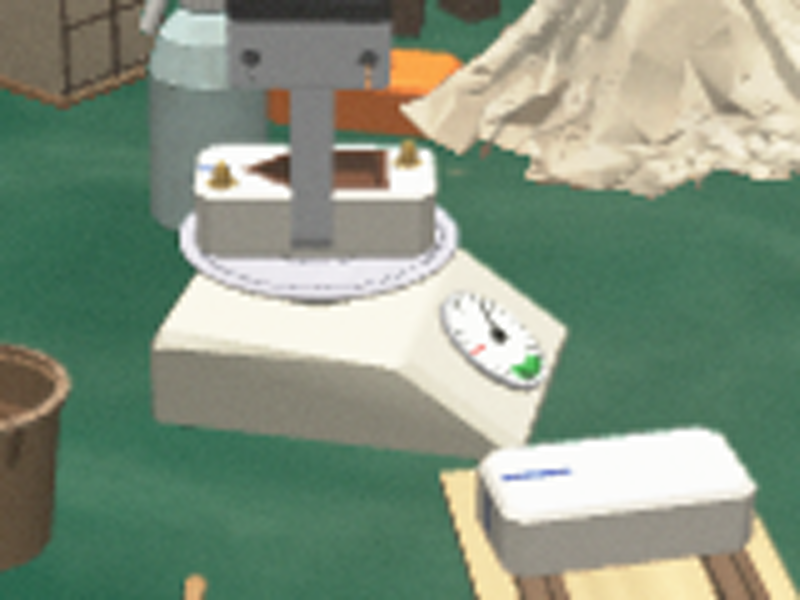

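The side view shows the half flat on the pan, with the finger tip at (312,243) just above it. The arm now carries almost no weight, so I'll release and rise.

Emit:
{"api": "jog_arm", "payload": {
  "plan": [0,0,0,0,0,0,0,0,0,0,0,0,0,0,0,0,0,0,0,0,0,0,0,0,0,0,0,0,0,0,0,0,0,0,0,0,0,0,0.02,0,0,0,0,0,0.06,0,0,0,0,0,0.1,0,0,0,0,0,0.12,0,0,0,0,0,0.12,0,0,0,0,0,0.12,0,0,0],
  "claw": 0.078
}}

```text
clock: 7.75
eef_pos: [646.3, 133.0, 202.6]
eef_rot: [-3.141, 0.001, 0.44]
wrist_force: [0.2, 0.5, -0.4]
finger_gap: 78.1
finger_force: 0.0
```

```bash
python3 - <<'E'
from h import *
p,d,c=look("wrist"); W=pts(d,c); s=manip.read_state(); print(s["eef_pos"],s["eef_rot"])
blocks(W,104,114,109.5,c); brass(p,W,115,124)
m=(W[...,2]>104)&(W[...,2]<114); u=W[m]; print("n",len(u)); A=np.c_[u[:,:2]-[646,133],np.ones(len(u))]; print("plane",np.linalg.lstsq(A,u[:,2],rcond=None)[0])
p,d,c=look("top"); W=pts(d,c); blocks(W,104,114,109.5,c,400)
E
```

```text
[646.08702766 132.9242802  201.82519331] [-3.14098349e+00  2.04403990e-03  4.39553329e-01]
[317. 258.] [array([646.5, 132.6]), array([106.8,  55.6]), np.float64(25.4)] edge (array([278, 184], dtype=int32), array([353, 320], dtype=int32))
dowel? 205 [564.89756098 138.73658537] [795.38298318  14.28640127 119.42104102]
dowel? 405 [563.77530864 178.4691358 ] [772.9368061   -0.89640209 118.23673442]
dowel? 100 [293.37 201.3 ] [677.32682802 164.74356175 117.96528725]
dowel? 83 [326.04819277 310.39759036] [612.16391806 107.62985257 117.87801457]
n 8547
plane [1.39176879e-03 1.65096440e-03 1.09198442e+02]
```

The lower half is flat at (646.5, 132.6), yaw 25.3°. Next I'll go above the upper half.

Emit:
{"api": "jog_arm", "payload": {
  "plan": [-0.04,0.021,0,0,0,4,-0.08,0.042,0,0,0,8,-0.12,0.063,0,0,0,12.2,-0.16,0.085,-0.01,0,0,12.2,-0.185,0.098,-0.02,0,0,12.2,-0.185,0.098,-0.02,0,0,12.2,-0.185,0.098,-0.02,0,0,12.2,-0.185,0.098,-0.02,0,0,12.2]
}}

```text
clock: 8.65
eef_pos: [462.2, 230.6, 183.2]
eef_rot: [-3.142, 0.0, 0.652]
wrist_force: [-0.3, 0.9, 0.1]
finger_gap: 77.9
finger_force: 0.0
```

```bash
python3 - <<'E'
from h import *
p,d,c=look("wrist"); W=pts(d,c); s=manip.read_state(); print(s["eef_pos"],s["eef_rot"],np.degrees(s["eef_rot"][2]))
blocks(W,42,53,49,c)
E
```

```text
[462.3183708  230.52264114 183.24859116] [3.14157119e+00 1.68931130e-04 6.51529293e-01] 37.329878736062824
[315. 245.] [array([462.7, 229.3]), array([105.2,  55.1]), np.float64(37.5)] edge (array([284, 183], dtype=int32), array([348, 301], dtype=int32))
[491. 136.] [array([621.7, 171.3]), array([149.8,  76.3]), np.float64(37.0)] edge (array([442,  33], dtype=int32), array([550, 226], dtype=int32))
```

Emit:
{"api": "jog_arm", "payload": {
  "plan": [0,-0.0005,-0.05,0,0,0,0,-0.0005,-0.1,0,0,0,0,-0.0005,-0.13,0,0,0,0,-0.0005,-0.15,0,0,0,0,-0.0005,-0.158,0,0,0,0,-0.0005,-0.158,0,0,0,0,-0.0005,-0.158,0,0,0]
}}

```text
clock: 9.4
eef_pos: [462.4, 230.5, 26.4]
eef_rot: [3.141, -0.001, 0.652]
wrist_force: [0.3, -0.3, 0.2]
finger_gap: 78.3
finger_force: 0.0
```

Emit:
{"api": "jog_arm", "payload": {
  "plan": [0,0,0,0,0,0,0,0,0,0,0,0,0,0,0,0,0,0,0,0,0,0,0,0,0,0,0,0,0,0,0,0,0,0,0,0,0,0,0,0,0,0,0,0,0,0,0,0],
  "claw": 0.045,
  "force": 45
}}

```text
clock: 10.2
eef_pos: [461.9, 230.6, 26.0]
eef_rot: [3.141, -0.001, 0.653]
wrist_force: [-0.9, -1.2, 6.8]
finger_gap: 55.6
finger_force: 45.0
```

Emit:
{"api": "jog_arm", "payload": {
  "plan": [0,0,0.03,0,0,0,0,0,0.07,0,0,0,0,0,0.11,0,0,0,0,0,0.15,0,0,0,0,0,0.16,0,0,0,0.04,-0.021,0.16,0,0,-4,0.08,-0.042,0.16,0,0,-8,0.12,-0.063,0.16,0,0,-12.1,0.16,-0.085,0.16,0,0,-12.1,0.184,-0.0975,0.16,0,0,-12.1,0.184,-0.0975,0.16,0,0,-12.1,0.184,-0.0975,0.16,0,0,-12.1,0.184,-0.0975,0.16,0,0,-12.1,0.184,-0.0975,0.16,0,0,-12.1]
}}

```text
clock: 11.6
eef_pos: [644.9, 133.7, 185.4]
eef_rot: [-3.141, 0.0, 0.442]
wrist_force: [-0.2, -0.4, -2.2]
finger_gap: 55.9
finger_force: 45.0
```

```bash
python3 - <<'E'
from h import *
for i in range(2):
    p,d,c=look("wrist"); W=pts(d,c); s=manip.read_state(); z=s["eef_pos"][2]+24; print(s["eef_pos"],s["eef_rot"],np.degrees(s["eef_rot"][2]))
    m=(np.abs(W[...,2]-z)<6)
    h=cv2.cvtColor(p,cv2.COLOR_RGB2HSV); b=(h[...,0]>100)&(h[...,0]<130)&(h[...,1]>100); b&=m
    vv,uu=np.nonzero(b); print("blue",len(uu),uu.mean(),vv.mean(),ray(uu.mean(),vv.mean(),z,c),np.nanmedian(W[b],0))
cv2.imwrite("pics/w3.png",p[:,:,::-1])
E
```

```text
[645.03337471 133.67880808 185.63390515] [-3.1415803e+00 -1.8203335e-04  4.4226869e-01] 25.340129351960602
blue 529 315.60680529300566 244.42722117202268 [675.1861495  147.8911367  209.63390515] [675.15729807 148.07850786 208.88128346]
[645.15109238 133.54082511 185.71895935] [ 3.14152858e+00 -3.19707221e-04  4.42107536e-01] 25.330895899307794
blue 534 315.36516853932585 245.0187265917603 [675.00363755 147.79821815 209.71895935] [675.20456394 148.00307747 209.02373236]
```

View pics/w3.png

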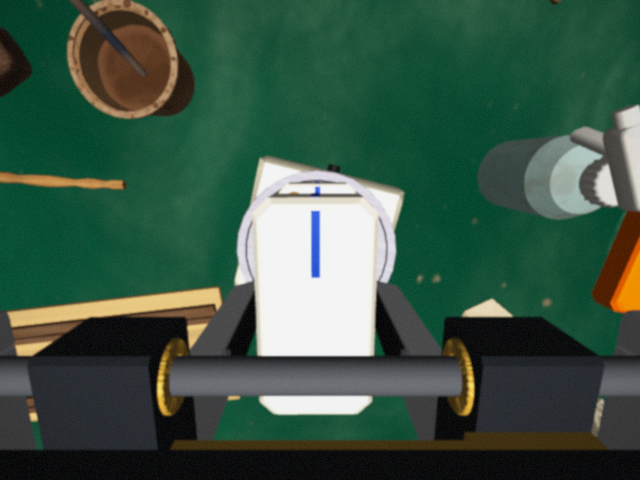

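The upper half is held over the pan, with its blue line at (315,245) and the lower half's blue mark just in front at (317,190). I'll measure the held half's offset from its ends and sides.

```bash
cat > off.py <<'E'
from h import *
L=np.array([646.5,132.6]); a=np.radians(25.3); R=np.array([[np.cos(a),np.sin(a)],[-np.sin(a),np.cos(a)]])
for i in range(2):
    p,d,c=look("wrist"); W=pts(d,c); s=manip.read_state(); t=s["eef_pos"]; z=t[2]+24
    h=cv2.cvtColor(p,cv2.COLOR_RGB2HSV)
    m=(np.abs(W[...,2]-z)<4)&(h[...,1]<40)&(h[...,2]>150)
    vv,uu=np.nonzero(m); zz=np.median(W[m][:,2])
    q=np.array([ray(u,v,zz,c)[:2] for u,v in zip(uu,vv)])-t[:2]; q=q@R.T
    mid=np.abs(q[:,1])<15; fr=(q[:,0]>20)&(q[:,0]<40)
    x0,x1=np.percentile(q[mid,0],[.1,99.9]); y0,y1=np.percentile(q[fr,1],[.2,99.8])
    print("top z",zz,"x",x0,x1,"y",y0,y1)
    o=np.array([(x0+x1)/2,(y0+y1)/2]); C=t[:2]+R.T@o
    n=m.astype(np.uint8); f=[(q[(q[:,0]>k)&(q[:,0]<k+4),1]) for k in range(16,40,4)]
    print("edge slope deg",[round(np.degrees(np.polyfit(range(16,40,4),[np.percentile(g,e) for g in f],1)[0]),2) for e in(.5,99.5)])
    print("centre off tcp(block axes)",o,"centre",C,"need shift",L-C,"yaw",np.degrees(s["eef_rot"][2]),"z",t[2])
E
python3 off.py
```

```text
top z 208.6473233278433 x -51.50511190450308 52.33165089307796 y -26.09052565048305 26.321316908004935
edge slope deg [np.float64(0.32), np.float64(0.65)]
centre off tcp(block axes) [0.41326949 0.11539563] centre [645.56357767 133.75425016] need shift [ 0.93642233 -1.15425016] yaw 25.32483128119174 z 185.73521136540728
top z 208.68729510657695 x -51.45307513569368 52.36193065057286 y -25.948951551446477 26.269443113791496
edge slope deg [np.float64(0.52), np.float64(0.21)]
centre off tcp(block axes) [0.45442776 0.16024578] centre [645.65437689 133.68546464] need shift [ 0.84562311 -1.08546464] yaw 25.31434087579059 z 185.74050473878313
```

Emit:
{"api": "jog_arm", "payload": {
  "plan": [0.001,-0.001,-0.02,0,0,0,0.001,-0.001,-0.04,0,0,0,0.001,-0.001,-0.05,0,0,0,0.001,-0.001,-0.054,0,0,0,0.001,-0.001,-0.054,0,0,0,0.001,-0.001,-0.054,0,0,0,0.001,-0.001,-0.054,0,0,0]
}}

```text
clock: 12.5
eef_pos: [646.9, 132.0, 132.4]
eef_rot: [3.141, -0.001, 0.441]
wrist_force: [0.0, -0.3, -2.9]
finger_gap: 55.6
finger_force: 45.0
```

```bash
python3 off.py|grep centre; python3 - <<'E'
from h import *
s=manip.read_state(); print(s["wrist_force"],s["eef_pos"],s["eef_rot"])
E
```

```text
centre off tcp(block axes) [ 0.54177437 -0.15088851] centre [647.38836769 132.13047417] need shift [-0.88836769  0.46952583] yaw 25.284458154074873 z 132.24202554446026
centre off tcp(block axes) [ 0.54061437 -0.07370773] centre [647.28805187 132.17703595] need shift [-0.78805187  0.42296405] yaw 25.28301526936454 z 132.07775791795694
[-0.39332432 -0.68799266 -2.25230489] [646.76779227 132.01263802 132.07775792] [ 3.14134338e+00 -8.63493895e-04  4.41271861e-01]
```

Emit:
{"api": "jog_arm", "payload": {
  "plan": [-0.0005,0.0003,-0.002,0,0,0,-0.0005,0.0003,-0.004,0,0,0,-0.0005,0.0003,-0.006,0,0,0,-0.0005,0.0003,-0.008,0,0,0,-0.0005,0.0003,-0.008,0,0,0,-0.0005,0.0003,-0.008,0,0,0]
}}

```text
clock: 13.2
eef_pos: [646.1, 132.3, 123.4]
eef_rot: [-3.142, 0.0, 0.441]
wrist_force: [-0.7, 0.8, -2.6]
finger_gap: 56.0
finger_force: 45.0
```

Entering cleanly, no added force. I'll continue.

Emit:
{"api": "jog_arm", "payload": {
  "plan": [0,0,-0.002,0,0,0,0,0,-0.004,0,0,0,0,0,-0.005,0,0,0,0,0,-0.006,0,0,0,0,0,-0.006,0,0,0,0,0,-0.006,0,0,0]
}}

```text
clock: 13.8
eef_pos: [646.1, 132.3, 117.5]
eef_rot: [3.142, -0.0, 0.441]
wrist_force: [-0.7, 0.6, -1.5]
finger_gap: 55.9
finger_force: 45.0
```

Emit:
{"api": "jog_arm", "payload": {
  "plan": [0,0,-0.001,0,0,0,0,0,-0.002,0,0,0,0,0,-0.003,0,0,0,0,0,-0.004,0,0,0,0,0,-0.005,0,0,0,0,0,-0.006,0,0,0,0,0,-0.006,0,0,0,0,0,-0.006,0,0,0]
}}

```text
clock: 14.6
eef_pos: [646.2, 132.3, 111.7]
eef_rot: [3.141, -0.0, 0.441]
wrist_force: [-0.7, -0.8, 3.9]
finger_gap: 55.5
finger_force: 45.0
```

Emit:
{"api": "jog_arm", "payload": {
  "plan": [0,0,-0.001,0,0,0,0,0,-0.002,0,0,0,0,0,-0.003,0,0,0,0,0,-0.0043,0,0,0,0,0,-0.0043,0,0,0,0,0,-0.0043,0,0,0,0,0,-0.0043,0,0,0,0,0,-0.0043,0,0,0]
}}

```text
clock: 15.4
eef_pos: [646.2, 132.3, 107.7]
eef_rot: [3.141, -0.001, 0.441]
wrist_force: [-3.4, -0.1, 8.0]
finger_gap: 55.6
finger_force: 45.0
```

```bash
python3 - <<'E'
from h import *
p,d,c=look("side")
f=[]
for i in range(6):
    q,dd,cc=look("wrist"); s=manip.read_state(); f.append(np.r_[s["wrist_force"],s["eef_pos"],s["finger_force"]])
    W=pts(dd,cc); z=s["eef_pos"][2]+23; m=np.abs(W[...,2]-z)<5
print(np.mean(f,0),np.std(f,0))
cv2.imwrite("pics/s3.png",cv2.resize(p[190:310,230:390,::-1],(800,600),interpolation=cv2.INTER_CUBIC))
p,d,c=look("top"); W=pts(d,c)
m=(np.hypot(W[...,0]-646,W[...,1]-133)<62)&(np.abs(W[...,2]-67)<8); print("pan z",np.nanmedian(W[m][:,2]),m.sum())
E
```

```text
[ -3.35175122  -0.68651708   7.56617618 646.19743215 132.32500647
 107.69851514  44.99863762] [4.59313483e-01 4.73911291e-01 2.67274155e-01 8.11787325e-03
 1.42959879e-02 1.75789330e-02 2.38439824e-05]
pan z nan 0
  return np.nanmean(a, axis, out=out, keepdims=keepdims)
```

View pics/s3.png

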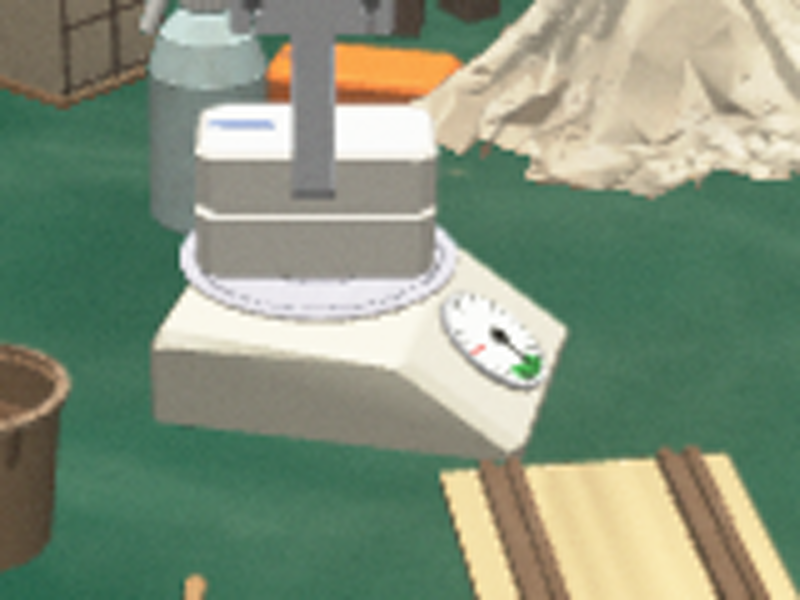

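The pointer at (520,350) is in the green band, the seam at y≈213 looks closed, and the fingers at (312,193) are clear of the pan. One numeric check, then hand in.

```bash
python3 - <<'E'
from h import *
for n in("side","wrist"):
    p,d,c=look(n); W=pts(d,c); r=np.hypot(W[...,0]-646.5,W[...,1]-132.6)
    a=W[(r<58)&(W[...,2]>60)&(W[...,2]<76)][:,2]; h=cv2.cvtColor(p,cv2.COLOR_RGB2HSV)
    t=W[(r<50)&(np.abs(W[...,2]-131)<6)&(h[...,1]<40)&(h[...,2]>190)]
    pl=np.linalg.lstsq(np.c_[t[:,:2]-[646,133],np.ones(len(t))],t[:,2],rcond=None)[0] if len(t) else None
    print(n,"pan",np.histogram(a,np.arange(60,77)),"top plane",pl,len(t))
E
```

```text
side pan (array([ 0,  0,  2,  3, 16, 50, 99, 58, 26, 19, 17, 17, 16, 18, 13, 20]), array([60, 61, 62, 63, 64, 65, 66, 67, 68, 69, 70, 71, 72, 73, 74, 75, 76])) top plane [ 1.43893549e-02 -3.11330597e-02  1.30224723e+02] 345
wrist pan (array([   0,    0,    0,    0,    7,  462, 2319, 1630,  168,    2,    3,
          3,    1,    0,    6,   28]), array([60, 61, 62, 63, 64, 65, 66, 67, 68, 69, 70, 71, 72, 73, 74, 75, 76])) top plane [-1.32306254e-04 -1.67996572e-03  1.30533417e+02] 17933
```

```bash
python3 -c "
from cell import manip
print(manip.sign_off())"
```

```text
the job is handed in; nothing more can be done
None
```

I handed the job in with the mould shut (both halves stack to about 64 mm), still gripped and pressed so the pan has sunk about 13 mm, in the green band; the judge's result was not shown.

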